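# Turn the wide pattern board over beneath the thread shelf

### The arm

A 6-joint arm with a two-finger parallel gripper is mounted at the origin on the work surface. World frame = base frame: x ahead of the robot, y to its left, z up, the work surface at z = 0. Lengths are in m, angles in degrees, forces in N, time in s.
With the tool pointing down it reaches from about 0.25 to 0.725 m from the base axis. Payload 9.7 kg.
Tool frame: the origin (TCP) lies midway between the tips of the shut fingers; the grasp point (between the pads) lies 19 mm behind it (grip_point_offset is the distance from the TCP to the grasp point, in m); y points along the fingers, z is the direction in which the jaws open and shut, and the axes are right-handed (so a half turn about y gives the same grasp; the last joint's range is limited). The gripper opens to 85 mm and grips with 20 to 120 N. Pads are 22 mm wide; open, the fingers measure 114 mm over their backs; the gripper's body (76 mm by 85 mm) begins 54 mm behind the grasp point. The pads swing forward as they close: fully open they stand 13 mm farther back than shut.
Start: joints at [68.297, 4.979, 10.078, 95.1, 0, 90], TCP at [0.203, 0.511, 0.231] pointing down, gripper open.
Joint ranges: [-179.16, 179.16], [-48.56, 103.87], [-65.8, 70.77], [-126.05, 130.52], [-82.76, 87.17], [-180, 180]. Speed limits (degrees/s): [127.2, 127.2, 147.25, 180, 180, 180].

### API

Orientations are given as [roll, pitch, yaw] about the fixed x, y, z axes, in that order (R = Rz(yaw) Ry(pitch) Rx(roll)).
In Python, from workcell import get_obs, camera, job_done, grip_point_offset gives the robot as it stands.
- The arm moves only by the tool move_arm, never from a script. Its argument "deltas" is a list that holds one entry, the list of rows, each a list of 4 numbers: the shift along the tool's x, y, z in m, then the turn about the tool's y in degrees. A call has 1 to 5 rows; each row is the pose to reach, as a shift and turn from the pose commanded when the call began, along the tool's axes at that moment; what a row does not reach only later rows make up. A row lasts 1/10 s, in which the tool goes at most 50 mm and 8.59 degrees, less where a joint would pass 70% of its speed; a pose out of reach is approached as far as the arm can. A call with a gripper value outside its range is refused whole. "claw" is the finger opening in m, from 0 to 0.0854, set as the call begins (left out, the last holds). The fingers move at their own pace and stop on an object; "newtons" is the grip in N (left out, the last holds). Time passes only in rows, so rows that repeat a pose let the fingers close. It gives the time, the measured TCP pose, the force and the opening at its end, in the units of the state.
- get_obs(): the state, without advancing time (a new reading comes with each control period).
- camera(name): name is "scene" or "side" or "wrist"; returns a dict with "color" (420x560x3 uint8, blue, green, red), "range_z" (420x560 float32, m along the optical axis (not along the pixel's ray), 0 where there is no reading), "fx", "fy", "cx", "cy" (pixels), "k1" (the pictures are not rectified: a ray, as slopes to the right and down, at radius r is drawn at 1 + k1 r^2 times it, then the intrinsics apply), "T" (4x4, takes a point from camera to world coordinates). Camera axes: x right, y down, z forward; pixel columns grow to the right and rows downward; lengths in m; the calibration is good to about 2 mm. A picture is of the moment at which its call begins.
- job_done(): hands the job in, once; it reports no verdict.
The state is a dict: "time": time; "q": joint angles; "qd": joint speeds; "joint_efforts": joint torques, N m; "ee_pos": TCP position; "tcp_rot": TCP orientation; "wrist_force": force on the tool from outside, world axes, zero at the start; "torque": the same for the moment, N m; "opening": finger opening in m.
Only numpy, scipy, OpenCV 4.12 (cv2) and the standard library are available. Lean on these libraries where they do the work, as an engineer would, in place of code of your own. Each camera call takes 0.05 s, during which the arm holds its last target. There are 200 camera calls.

### The job

Two hinged pattern boards lie beneath the low thread shelf. Take the wide board by the round grip at its front and turn it right over on its hinge, from the bed on the robot's right to the bed on the robot's left, until it lies flat with its cork face up, and let go. Leave the narrow board as it is.

Things in the scene. Friction and masses are not known exactly. Their poses are not given: they have to be found in the camera images.
- wide_stand: Fixed plywood stand of the wide board, 185 mm deep (x), 212 mm wide (y), a wooden bed on each side of the hinge. Origin: centre of its underside, on the table; x points away from the robot, y to its left, z up. Hinge axis: along x at y = 0, z = 60 mm. Shelf above, 600 mm wide: underside 170 mm, top 186 mm, spools to 234 mm over the table; its front edge at x = -30 mm (within 10 mm).
- wide_board (a joint): Hinge angle of the wide board: wood, 185 mm deep, 10 mm thick, 0.22 kg, free edge 100 mm from the hinge (10 mm under the shelf when upright). 0: flat on the right bed (-y), steel template up; pi/2: upright; pi, the stop: flat on the left bed (+y), cork up. Starts at 0 to 0.35. Stiff hinge (0.22 N m): it stays where it is left.
- wide_grip (a point): Middle of the wide board's grip: round wooden sleeve, diameter 16 mm, 42 mm long, along the hinge direction, in front of board and shelf, open above. It spins freely on its pin: pinched from above across y, it can be carried round with the hand kept upright. At joint value q it is at (-129, -80 cos q, 60 + 80 sin q) mm in the stand's frame.
- narrow_grip (a point): Middle of the same kind of grip (diameter 16 mm, 42 mm long) on the narrow board (57 mm wide, 185 mm deep), which hinges the same way on its own stand under the same shelf, about 260 mm to the left or right of the wide stand; its grip is 45 mm from its hinge and starts towards the right. Leave it alone.

How it is judged (in metres and radians):
At the end, for the whole second after the job is handed in: The wide board lies on the left-hand bed, cork face up, within 10 degrees of flat (joint above 2.965), and the narrow board's grip is within 15 mm of where it started (value of joint wide_board above 2.965 rad and distance of narrow_grip from where it was at the start of the episode below 0.015 m); the robot touches nothing.
It fails at once if the narrow board is moved (its grip by more than 15 mm) (distance of narrow_grip from where it was at the start of the episode above 0.015 m).
It also fails if it takes over 42 s, if anything falls off the work surface, if the arm or the gripper's body presses on something with over 40 N, if the wrist force passes 120 N, or if a joint passes its speed limit or range.

## Working session

There is one attempt and no reset: what is moved stays moved. The work goes in short steps, Python scripts to look and compute and a tool call to move; the robot and the scene stay as the last step left them, time stands still between calls to the robot, and variables do not carry over. Pictures are saved under pics/ and viewed, about 8 in all and at most 12, crops included, and the job is handed in when it is done.

Besides the shell and the picture viewer there is one more tool, called after "Call:" by a JSON object that holds its "name" and its "arguments". move_arm: Moves the arm, as the interface text tells. Its arguments: {"type":"object","properties":{"deltas":{"type":"array"},"claw":{"type":"number"},"newtons":{"type":"number"}},"required":["deltas"]}

```bash
mkdir -p pics; ls; cat > h.py <<'E'
import numpy as np, cv2
from workcell import get_obs, camera, job_done, grip_point_offset
def world(c,u,v,z=None):
    """pixel -> world point by range (z None)"""
    x=(u-c["cx"])/c["fx"]; y=(v-c["cy"])/c["fy"]
    K=np.array([[c["fx"],0,c["cx"]],[0,c["fy"],c["cy"]],[0,0,1.]])
    p=cv2.undistortPoints(np.array([[[u,v]]],float),K,np.array([c["k1"],0,0,0.]))[0,0]
    return np.array([p[0],p[1],1.])
def ray(c,u,v):
    d=c["T"][:3,:3]@world(c,u,v); return c["T"][:3,3],d
def at_range(c,u,v,r=None):
    o,d=ray(c,u,v); r=c["range_z"][int(v),int(u)] if r is None else r
    return o+d*r
def at_z(c,u,v,z):
    o,d=ray(c,u,v); return o+d*(z-o[2])/d[2]
def cloud(c):
    h,w=c["range_z"].shape; g=np.stack(np.meshgrid(np.arange(w),np.arange(h)),-1).reshape(-1,1,2).astype(float)
    K=np.array([[c["fx"],0,c["cx"]],[0,c["fy"],c["cy"]],[0,0,1.]])
    p=cv2.undistortPoints(g,K,np.array([c["k1"],0,0,0.]))[:,0]
    P=np.c_[p,np.ones(len(p))]*c["range_z"].reshape(-1,1)
    P=P@c["T"][:3,:3].T+c["T"][:3,3]; P[c["range_z"].ravel()==0]=np.nan
    return P.reshape(h,w,3)
E
python3 - <<'E'
from h import *
import pickle
o=get_obs(); print(o, grip_point_offset)
cs={n:camera(n) for n in("scene","side","wrist")}
pickle.dump(cs,open("c0.pkl","wb"))
for n,c in cs.items(): cv2.imwrite(f"pics/0{n}.png",c["color"]); print(n,c["T"].round(3).tolist(),c["k1"],c["fx"])
E
```

```text
pics
{'time': 0.0, 'q': array([6.82978603e+01, 5.01077779e+00, 1.00337560e+01, 9.50978770e+01,
       8.73143800e-04, 9.00008590e+01]), 'qd': array([ 0.14617341,  0.03521871, -0.00273763,  0.00782927,  0.07092581,
        0.04952358]), 'joint_efforts': array([ 1.12451045e-03, -5.20376801e+01,  4.64816129e+01,  1.58800028e-02,
        1.51127665e-05, -1.32329927e-05]), 'ee_pos': array([0.20329388, 0.51081117, 0.23057989]), 'tcp_rot': array([-9.00748988e+01,  8.72020190e-04, -2.17029998e+01]), 'wrist_force': array([0.07653233, 0.40334387, 0.41486395]), 'torque': array([ 0.00841719, -0.02464625, -0.01041304]), 'opening': 0.08566085328566099} 0.0187
scene [[0.932, 0.343, -0.114, 0.663], [0.362, -0.882, 0.302, -0.284], [0.003, -0.323, -0.946, 0.848], [0.0, 0.0, 0.0, 1.0]] -0.21276668785631422 542.3200254841926
side [[-0.713, -0.478, 0.513, 0.231], [-0.701, 0.504, -0.505, 0.281], [-0.017, -0.72, -0.694, 0.538], [0.0, 0.0, 0.0, 1.0]] -0.016326157183998213 430.4993327116987
wrist [[0.37, 0.89, 0.264, 0.137], [0.929, -0.355, -0.107, 0.537], [-0.001, 0.285, -0.958, 0.373], [0.0, 0.0, 0.0, 1.0]] -0.004605410617013741 322.1856686889643
```

View pics/0scene.png

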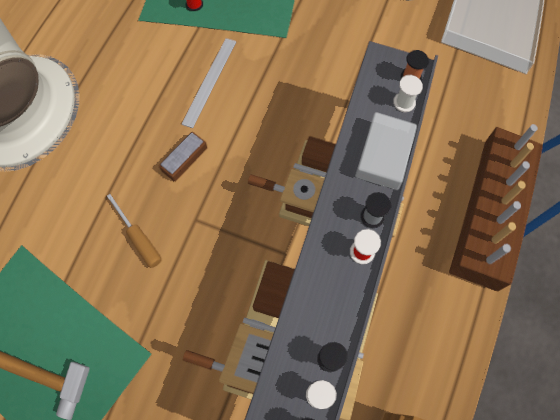

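View pics/0side.png

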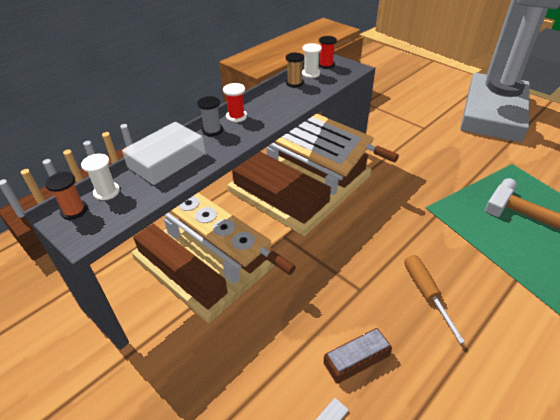

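The scene view shows the wide board's grip near (200,360) and the narrow board's near (263,184). The side view shows the wide grip near (384,154) and the narrow one near (280,260). The wide board is the one nearer the robot's right.

```bash
python3 - <<'E'
from h import *
import pickle
cs=pickle.load(open("c0.pkl","rb"))
boxes={"scene":{"wide":(178,345,225,378),"narrow":(244,170,284,198)},"side":{"wide":(362,138,404,168),"narrow":(262,240,300,278)}}
S={}
for n in boxes:
    c=cs[n]; P=cloud(c); hsv=cv2.cvtColor(c["color"],cv2.COLOR_BGR2HSV); im=c["color"].copy()
    for k,(a,b,e,f) in boxes[n].items():
        m=np.zeros(P.shape[:2],np.uint8)
        m[b:f,a:e]=((hsv[b:f,a:e,0]<14)&(hsv[b:f,a:e,1]>110)&(P[b:f,a:e,2]>.035))
        nn,l,st,ce=cv2.connectedComponentsWithStats(m); i=1+st[1:,4].argmax(); q=P[l==i]
        S[n,k]=ce[i]; (cx,cy),wh,an=cv2.minAreaRect(np.argwhere(l==i)[:,::-1].astype(np.float32))
        S[n,k]=(cx,cy)
        ctr=q.mean(0); w,v=np.linalg.eigh(np.cov((q-ctr).T)); t=(q-ctr)@v[:,2]
        print(n,k,"px",np.round((cx,cy),1),wh,"area",st[i],"mean",np.nanmedian(q,0).round(4),"axis",v[:,2].round(3),"len",np.ptp(t).round(3),"maxz",np.percentile(q[:,2],95).round(4), "ends",q[t<np.percentile(t,8)].mean(0).round(3),q[t>np.percentile(t,92)].mean(0).round(3))
        im[l==i]=(0,255,0)
    cv2.imwrite(f"pics/m{n}.png",im)
for k in("wide","narrow"):
    o1,d1=ray(cs["scene"],*S["scene",k]);o2,d2=ray(cs["side"],*S["side",k])
    s=np.linalg.lstsq(np.c_[d1,-d2],o2-o1,rcond=None)[0]; p,q=o1+s[0]*d1,o2+s[1]*d2
    print(k,"triang",((p+q)/2).round(4),"gap",np.linalg.norm(p-q).round(4))
# shelf: dark-grey points by height
P=cloud(cs["scene"]); z=P[...,2]; m=(z>.178)&(z<.195); q=P[m][:,:2].astype(np.float32)
r=cv2.minAreaRect(q); print("shelf",r,cv2.boxPoints(r).round(3).tolist(),np.median(z[m]))
a=cv2.imread("pics/mscene.png")[130:420,150:400]; b=cv2.imread("pics/mside.png")[90:340,130:430]
cv2.imwrite("pics/mm.png",np.hstack([cv2.resize(a,(390,450)),cv2.resize(b,(405,450))]))
E
```

```text
scene wide px [198.1 359.2] (30.674091339111328, 11.067970275878906) area [183 350  32  20 325] mean [ 0.5337 -0.282   0.0936] axis [-0.997 -0.074 -0.008] len 0.042 maxz 0.0962 ends [ 0.553 -0.281  0.093] [ 0.514 -0.284  0.093]
scene narrow px [261.2 182.3] (27.129423141479492, 9.998920440673828) area [248 174  28  17 260] mean [0.5118 0.0015 0.067 ] axis [-0.999 -0.044  0.008] len 0.042 maxz 0.0698 ends [0.531 0.003 0.066] [0.493 0.001 0.067]
side wide px [385.4 153.4] (24.948225021362305, 9.191451072692871) area [373 146  26  16 221] mean [ 0.5287 -0.2765  0.0907] axis [-0.994 -0.105 -0.036] len 0.042 maxz 0.0949 ends [ 0.549 -0.276  0.09 ] [ 0.511 -0.283  0.087]
side narrow px [281.3 262.2] (30.231159210205078, 11.094003677368164) area [267 251  29  24 326] mean [0.5047 0.0072 0.0658] axis [-0.994 -0.088 -0.061] len 0.043 maxz 0.0686 ends [0.527 0.008 0.065] [0.488 0.003 0.06 ]
wide triang [ 0.5324 -0.2823  0.0859] gap 0.0011
narrow triang [0.5099 0.0039 0.0592] gap 0.0024
shelf ((0.44420790672302246, -0.09943485260009766), (0.6823774576187134, 0.5425735712051392), 16.80708885192871) [[0.039000000804662704, 0.06199999898672104], [0.19599999487400055, -0.4580000042915344], [0.8489999771118164, -0.25999999046325684], [0.6919999718666077, 0.2590000033378601]] 0.1857063257766141
```

View pics/mm.png

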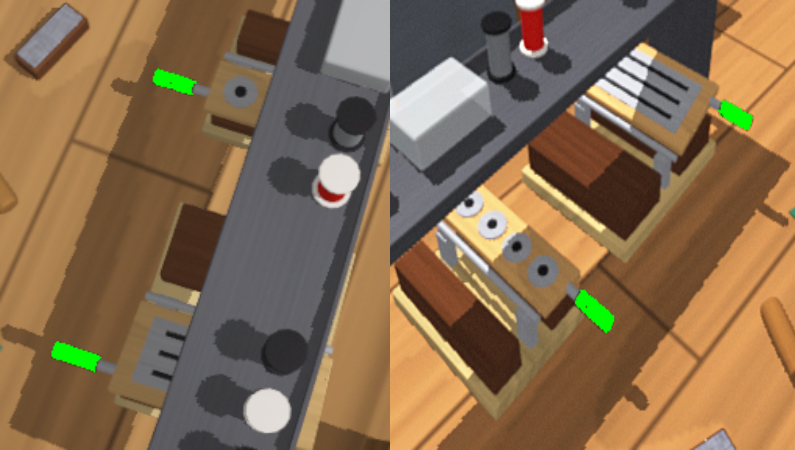

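The green masks sit on the two sleeves only. The wide grip triangulates to z≈0.086 m, so q≈0.33, and its 42 mm length checks. Next I'll get the hinge line and yaw.

```bash
python3 - <<'E'
from h import *
import pickle
cs=pickle.load(open("c0.pkl","rb"))
G=np.array([.532,-.282,.086])
for n in("scene","side"):
    P=cloud(cs[n]); z=P[...,2]
    m=((z>.178)&(z<.195)&(P[...,0]>.55)).astype(np.uint8)
    q=P[m>0]
    # front edge: min x per y bin
    pts=[]
    for y in np.arange(-.36,.2,.01):
        s=q[abs(q[:,1]-y)<.005]
        if len(s)>10: pts.append((np.percentile(s[:,0],2),y))
    pts=np.array(pts,np.float32)
    if len(pts)>5:
        vx,vy,x0,y0=cv2.fitLine(pts,cv2.DIST_HUBER,0,.01,.01).ravel(); print(n,"shelf edge yaw",np.degrees(np.arctan2(-vx*np.sign(vy),abs(vy))),"x at y=-.28,-.2,-.1,0",[float(x0+(y-y0)*vx/vy) for y in(-.28,-.2,-.1,0)],"y range",pts[:,1].min(),pts[:,1].max(),np.median(q[:,2]))
    # board plane: between grip and shelf, above beds
    d=P-G; m=(d[...,0]>.045)&(d[...,0]<.16)&(abs(d[...,1])<.035)&(z>.06)&(z<.14)
    q=P[m]; c=np.median(q,0)
    for _ in range(4):
        u,s,v=np.linalg.svd(q-q.mean(0),full_matrices=False); r=(q-q.mean(0))@v[2]; c=q.mean(0); q=q[abs(r)<max(.003,1.5*r.std())]
    nrm=v[2]*np.sign(v[2][2]); print(n,"board",len(q),c.round(4),"normal",nrm.round(3),"tilt",np.degrees(np.arccos(nrm[2])).round(1),"hinge yaw from normal",np.degrees(np.arctan2(nrm[0],-nrm[1])).round(1))
    # hinge rod profile: z vs y in strip
    for y in np.arange(-.3,-.08,.012):
        s=P[(d[...,0]>.04)&(d[...,0]<.13)&(abs(P[...,1]-y)<.006)&(z<.165)]
        if len(s): print(round(y,3),np.percentile(s[:,2],[10,50,95]).round(3),len(s),end="; ")
    print()
E
```

```text
scene shelf edge yaw 3.192421 x at y=-.28,-.2,-.1,0 [0.6275108456611633, 0.6230487823486328, 0.6174711585044861, 0.6118935942649841] y range -0.32 0.2 0.18570270051853005
scene board 1059 [ 0.5982 -0.2724  0.0911] normal [-0.055  0.303  0.952] tilt 17.9 hinge yaw from normal -169.8
-0.3 [0.017 0.052 0.098] 252; -0.288 [0.094 0.096 0.099] 318; -0.276 [0.09  0.093 0.096] 305; -0.264 [0.086 0.089 0.092] 291; -0.252 [0.081 0.084 0.087] 281; -0.24 [0.077 0.08  0.083] 270; -0.228 [0.073 0.076 0.08 ] 254; -0.216 [0.067 0.07  0.074] 243; -0.204 [0.05  0.063 0.066] 218; -0.192 [0.016 0.018 0.05 ] 131; -0.18 [0.017 0.037 0.054] 290; -0.168 [0.051 0.053 0.055] 214; -0.156 [0.051 0.053 0.055] 216; -0.144 [0.051 0.052 0.055] 203; -0.132 [0.051 0.053 0.055] 201; -0.12 [0.051 0.053 0.055] 195; -0.108 [0.05  0.053 0.055] 137; -0.096 [-0.002  0.     0.016] 40; -0.084 [-0.002 -0.001  0.002] 151; 
side shelf edge yaw 3.2798266 x at y=-.28,-.2,-.1,0 [0.6236687302589417, 0.6190842390060425, 0.6133536100387573, 0.6076229810714722] y range -0.36 0.2 0.1850116578176194
side board 1166 [ 0.6302 -0.2686  0.0906] normal [-0.027  0.302  0.953] tilt 17.7 hinge yaw from normal -174.9
-0.3 [0.016 0.034 0.097] 48; -0.288 [0.032 0.095 0.098] 271; -0.276 [0.035 0.092 0.095] 319; -0.264 [0.039 0.088 0.092] 329; -0.252 [0.039 0.084 0.087] 316; -0.24 [0.038 0.08  0.083] 333; -0.228 [0.02  0.074 0.079] 460; -0.216 [0.017 0.069 0.074] 515; -0.204 [0.035 0.062 0.068] 361; -0.192 [0.024 0.052 0.063] 205; -0.18 [0.051 0.052 0.053] 66; -0.168 [0.051 0.052 0.053] 216; -0.156 [0.051 0.052 0.054] 225; -0.144 [0.051 0.052 0.053] 232; -0.132 [0.051 0.052 0.054] 236; -0.12 [0.051 0.052 0.054] 234; -0.108 [0.019 0.042 0.053] 682; -0.096 [-0.001  0.015  0.045] 673; -0.084 [-0.002 -0.001  0.001] 249;
```

Call:
{"name": "move_arm", "arguments": {"deltas": [[[0.05,0,-0.03,-6],[0.1,0,-0.06,-12],[0.13,0,-0.1,-18],[0.15,0,-0.15,-24],[0.17,0,-0.2,-26]]], "claw": 0.0854, "newtons": 40}}

```text
time: 0.65
ee_pos: [0.287, 0.283, 0.2307]
tcp_rot: [-90.0, 0.0, 4.5]
wrist_force: [0.4, -0.3, 1.3]
opening: 0.0856
```

Call:
{"name": "move_arm", "arguments": {"deltas": [[[0.01,0,-0.045,0],[0.02,0,-0.09,0],[0.03,0,-0.135,0],[0.045,0,-0.18,0],[0.06,0,-0.225,0]]]}}

```text
time: 1.15
ee_pos: [0.3637, 0.0632, 0.2314]
tcp_rot: [-90.0, -0.1, 4.3]
wrist_force: [1.1, 1.4, 0.1]
opening: 0.0853
```

Call:
{"name": "move_arm", "arguments": {"deltas": [[[0.015,0,-0.045,0],[0.03,0,-0.09,0],[0.05,0,-0.135,0],[0.07,0,-0.18,0],[0.09,0,-0.225,0]]]}}

```text
time: 1.65
ee_pos: [0.4706, -0.1548, 0.2312]
tcp_rot: [-90.0, -0.0, 4.3]
wrist_force: [1.7, 1.2, 0.5]
opening: 0.0855
```

Call:
{"name": "move_arm", "arguments": {"deltas": [[[0.02,0,-0.045,0],[0.035,0,-0.09,0],[0.05,0,-0.132,0],[0.05,0,-0.132,0],[0.05,0,-0.132,0]]]}}

```text
time: 2.15
ee_pos: [0.5297, -0.2811, 0.2299]
tcp_rot: [-89.9, 0.1, 4.2]
wrist_force: [-0.1, -0.4, -0.4]
opening: 0.0855
```

```bash
python3 - <<'E'
from h import *
c=camera("wrist"); o=get_obs(); print(o["time"],o["ee_pos"],o["tcp_rot"])
P=cloud(c); hsv=cv2.cvtColor(c["color"],cv2.COLOR_BGR2HSV)
m=((hsv[...,0]<14)&(hsv[...,1]>110)&(P[...,2]>.075)&(P[...,2]<.105)&(abs(P[...,0]-.532)<.04)&(abs(P[...,1]+.282)<.03)).astype(np.uint8)
nn,l,st,ce=cv2.connectedComponentsWithStats(m); i=1+st[1:,4].argmax(); q=P[l==i]
r=cv2.minAreaRect(np.argwhere(l==i)[:,::-1].astype(np.float32)); print("px",r,st[i])
b=cv2.boxPoints(r); 
print("ray at z=.085",at_z(c,*r[0],.085).round(4),"med",np.median(q,0).round(4), "x",np.percentile(q[:,0],[1,99]).round(4),"y",np.percentile(q[:,1],[1,99]).round(4))
bw=[at_z(c,*p,.085) for p in b]; e=[bw[k+1]-bw[k] for k in(0,1)]; e=max(e,key=np.linalg.norm); print("axis deg",np.degrees(np.arctan(e[1]/e[0])),np.linalg.norm(e))
im=c["color"].copy(); cv2.drawContours(im,[b.astype(int)],0,(0,255,0),1); cv2.imwrite("pics/w1.png",im)
E
```

```text
2.2 [ 0.52964297 -0.28026078  0.23083189] [-8.99551216e+01  5.44179477e-02  4.27545903e+00]
px ((283.0, 191.0), (46.0, 16.0), 90.0) [275 168  17  47 775]
ray at z=.085 [ 0.5328 -0.2817  0.085 ] med [ 0.5304 -0.2818  0.0931] x [0.5113 0.5522] y [-0.2899 -0.2739]
axis deg 4.551363440934976 0.04372904173404979
```

View pics/w1.png

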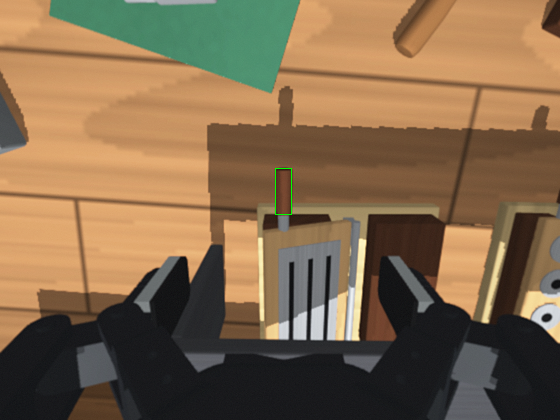

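The wrist view shows the wide grip at (283,191), centred between the open jaws. It measures (0.532, -0.282, 0.085), with its axis at 4.5° against the tool's 4.3°. I'll descend and close.

Call:
{"name": "move_arm", "arguments": {"deltas": [[[0.002,0.035,-0.001,0],[0.002,0.075,-0.001,0],[0.002,0.115,-0.001,0],[0.002,0.15,-0.001,0],[0.002,0.164,-0.001,0]]]}}

```text
time: 2.7
ee_pos: [0.5303, -0.2792, 0.0646]
tcp_rot: [-89.9, 0.2, 4.4]
wrist_force: [-0.4, 0.6, -0.2]
opening: 0.0851
```

Call:
{"name": "move_arm", "arguments": {"deltas": [[[0,0,0,0],[0,0,0,0],[0,0,0,0],[0,0,0,0],[0,0,0,0]]], "claw": 0.0, "newtons": 40}}

```text
time: 3.2
ee_pos: [0.5325, -0.2814, 0.0683]
tcp_rot: [-90.0, -0.1, 4.3]
wrist_force: [1.9, -0.4, 1.0]
opening: 0.0148
```

Call:
{"name": "move_arm", "arguments": {"deltas": [[[0,0,0,0],[0,0,0,0],[0,0,0,0]]]}}

```text
time: 3.5
ee_pos: [0.5325, -0.2816, 0.0677]
tcp_rot: [-90.0, -0.1, 4.3]
wrist_force: [3.1, -0.8, 2.3]
opening: 0.0145
```

Call:
{"name": "move_arm", "arguments": {"deltas": [[[0,-0.008,0.003,0],[0,-0.015,0.007,0],[0,-0.022,0.011,0],[0,-0.029,0.017,0],[0,-0.035,0.023,0]]]}}

```text
time: 4.0
ee_pos: [0.5308, -0.2584, 0.1022]
tcp_rot: [-90.0, -0.0, 4.3]
wrist_force: [7.3, -1.3, -4.7]
opening: 0.0144
```

```bash
python3 - <<'E'
from h import *
o=get_obs(); print(o["time"],o["ee_pos"],o["wrist_force"],o["opening"])
c=camera("scene"); cv2.imwrite("pics/s1.png",c["color"])
E
```

```text
4.0 [ 0.53077571 -0.25844047  0.10219056] [ 7.32991243 -1.28433681 -4.66938413] 0.0144373253009876
```

View pics/s1.png

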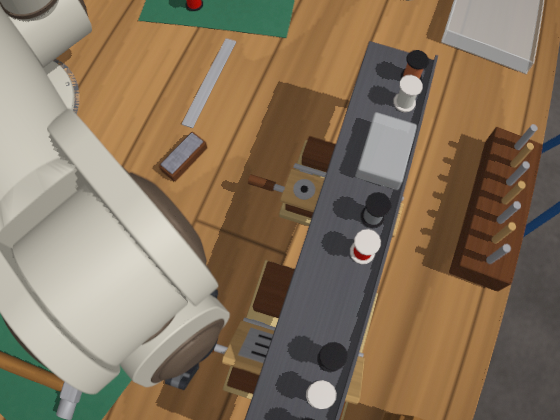

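The board has lifted with the grip: its steel face is foreshortened at (262,345). The narrow board is unmoved at (263,184). I'll carry on with the arc.

Call:
{"name": "move_arm", "arguments": {"deltas": [[[0,-0.005,0.0065,0],[0.001,-0.01,0.0135,0],[0.001,-0.0135,0.021,0],[0.001,-0.0165,0.029,0],[0.001,-0.019,0.037,0]]]}}

```text
time: 4.55
ee_pos: [0.5281, -0.2206, 0.1206]
tcp_rot: [-90.0, 0.1, 4.3]
wrist_force: [4.4, -0.9, -14.2]
opening: 0.0142
```

Call:
{"name": "move_arm", "arguments": {"deltas": [[[0,-0.001,0.008,0],[0,-0.0015,0.0165,0],[0,-0.001,0.025,0],[0.001,0,0.033,0],[0.001,0.002,0.041,0]]]}}

```text
time: 5.05
ee_pos: [0.5253, -0.1804, 0.1179]
tcp_rot: [-90.1, 0.2, 4.3]
wrist_force: [1.8, -8.9, -18.6]
opening: 0.0143
```

Call:
{"name": "move_arm", "arguments": {"deltas": [[[0,0.004,0.008,0],[0,0.008,0.015,0],[0,0.013,0.022,0],[0,0.018,0.0285,0],[0,0.024,0.0345,0]]]}}

```text
time: 5.55
ee_pos: [0.5229, -0.1466, 0.0953]
tcp_rot: [-90.1, 0.1, 4.2]
wrist_force: [-2.5, -9.0, -7.1]
opening: 0.0145
```

Call:
{"name": "move_arm", "arguments": {"deltas": [[[0,0.0065,0.005,0],[0,0.0135,0.0095,0],[0,0.021,0.0135,0],[0,0.029,0.0165,0],[0,0.037,0.0185,0]]]}}

```text
time: 6.05
ee_pos: [0.5216, -0.1281, 0.0588]
tcp_rot: [-90.1, 0.1, 4.3]
wrist_force: [-4.3, -7.8, -0.1]
opening: 0.0146
```

Call:
{"name": "move_arm", "arguments": {"deltas": [[[0,0.006,0.0005,0],[0,0.011,0.0005,0],[0,0.015,0.0005,0],[0,0.017,0,0],[0,0.018,0,0]]]}}

```text
time: 6.55
ee_pos: [0.5215, -0.1264, 0.0413]
tcp_rot: [-89.9, 0.1, 4.3]
wrist_force: [-11.0, 5.5, 13.3]
opening: 0.0146
```

```bash
python3 - <<'E'
from h import *
o=get_obs(); print(o["time"],o["ee_pos"],o["wrist_force"],o["opening"])
c=camera("side"); cv2.imwrite("pics/s2.png",c["color"])
P=cloud(c); z=P[...,2]
for y in np.arange(-.2,-.08,.012):
    s=P[(P[...,0]>.575)&(P[...,0]<.70)&(abs(P[...,1]-y)<.006)&(z<.165)]
    if len(s): print(round(y,3),np.percentile(s[:,2],[10,50,95]).round(3),len(s))
E
```

```text
6.55 [ 0.52154487 -0.12641227  0.04134124] [-11.04727786   5.46484633  13.25955146] 0.014596422558437615
-0.2 [0.061 0.063 0.064] 95
-0.188 [0.062 0.065 0.067] 155
-0.176 [0.064 0.065 0.067] 239
-0.164 [0.064 0.065 0.067] 261
-0.152 [0.064 0.065 0.067] 291
-0.14 [0.064 0.065 0.067] 303
-0.128 [0.064 0.065 0.067] 302
-0.116 [0.064 0.065 0.067] 329
-0.104 [0.018 0.042 0.066] 1351
-0.092 [-0.001  0.009  0.061] 794
```

View pics/s2.png

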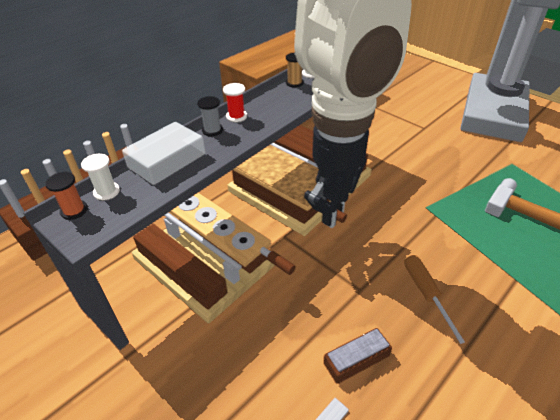

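The cork face is up and flat, at a constant height of 0.065 m across y, with the cork at (275,170). The narrow grip is unmoved at (280,260). I'll release it and retreat upwards.

Call:
{"name": "move_arm", "arguments": {"deltas": [[[0,-0.001,0,0],[0,-0.001,0,0],[0,-0.001,0,0],[0,-0.001,0,0],[0,-0.001,0,0]]], "claw": 0.05}}

```text
time: 7.1
ee_pos: [0.5225, -0.1276, 0.0413]
tcp_rot: [-90.0, -0.0, 4.3]
wrist_force: [0.3, -0.2, 0.7]
opening: 0.0496
```

Call:
{"name": "move_arm", "arguments": {"deltas": [[[0,-0.02,0,0],[0,-0.05,0,0],[0,-0.09,0,0],[0,-0.13,0,0],[0,-0.16,0,0]]]}}

```text
time: 7.6
ee_pos: [0.5227, -0.1277, 0.2039]
tcp_rot: [-90.0, -0.1, 4.3]
wrist_force: [0.4, 0.6, -0.6]
opening: 0.0503
```

Call:
{"name": "move_arm", "arguments": {"deltas": [[[-0.04,0,0,0],[-0.08,0,0,0],[-0.12,0,0,0],[-0.12,0,0,0],[-0.12,0,0,0]]]}}

```text
time: 8.1
ee_pos: [0.4026, -0.1368, 0.2018]
tcp_rot: [-90.0, -0.1, 4.2]
wrist_force: [-0.1, -0.2, 0.4]
opening: 0.0501
```

```bash
python3 - <<'E'
from h import *
import pickle
o=get_obs(); print(o["time"],o["ee_pos"],o["wrist_force"],o["opening"],abs(o["qd"]).max())
old=pickle.load(open("c0.pkl","rb"))["side"]
c=camera("side"); cv2.imwrite("pics/s3.png",c["color"])
P=cloud(c); z=P[...,2]
s=P[(P[...,0]>.575)&(P[...,0]<.68)&(P[...,1]>-.19)&(P[...,1]<-.12)&(z<.1)&(z>.058)]
A=np.linalg.lstsq(np.c_[s[:,:2],np.ones(len(s))],s[:,2],rcond=None)[0]; print("tilt deg",np.degrees(np.arctan(A[:2])),len(s),np.median(s[:,2]))
for k in(old,c):
    P=cloud(k); h=cv2.cvtColor(k["color"],cv2.COLOR_BGR2HSV)
    m=(h[...,0]<14)&(h[...,1]>110)&(P[...,2]>.035); m[:240]=0;m[278:]=0;m[:,:262]=0;m[:,300:]=0
    print("narrow",np.median(P[m],0).round(4),m.sum())
E
```

```text
8.1 [ 0.40263635 -0.13684184  0.20181412] [-0.07862511 -0.17206373  0.41673951] 0.050129118864317306 2.419669703618629
tilt deg [-0.07737907 -0.03054982] 1510 0.06534444180059468
narrow [0.5048 0.0072 0.0657] 328
narrow [0.506  0.007  0.0657] 322
```

View pics/s3.png

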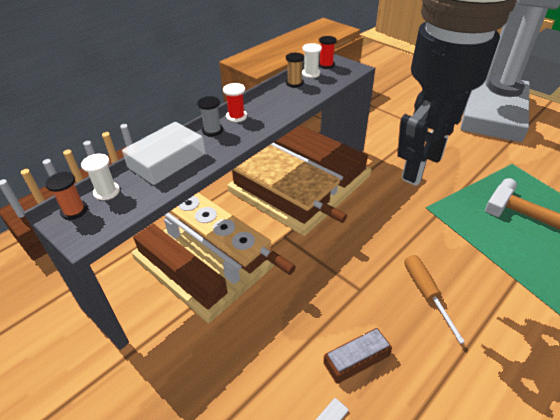

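The wide board lies flat with its cork up at (285,170) and its grip at (328,210). The gripper is free, and the narrow board is unchanged.

```bash
python3 -c "from workcell import job_done; print(job_done())"
```

```text
the job is handed in; nothing more can be done
None
```

I turned the wide board right over on its hinge, let go, backed the arm clear and handed the job in at about 8.2 s. `job_done()` gave no verdict.

- **Board:** in the last side view it lies on the left bed with its cork face up. The fitted tilt is under 0.1° and the top is 65 mm above the table.
- **Narrow board:** its grip measured within about 1 mm of where it started.
- **Arm:** the gripper is open and away from everything, with the wrist force near zero. The highest wrist force I read during the turn was about 21 N.
- **Small disagreement:** estimates of the hinge direction ranged from 3.2° to 6°, not counting two rougher fits to the tilted board (5° and 10°). I used 4.3° and it caused no trouble. No check failed.

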